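# Set the portioning gauge to the tall-post mark and lock it

## Robot

A 6-joint arm with a two-finger parallel gripper is mounted at the origin on a cart in front of the work surface, level with it; the furniture and walls round the work are solid. World frame = base frame: x ahead of the robot, y to its left, z up, the work surface at z = 0. Lengths are in m, angles in rad, forces in N, time in s.
With the tool pointing down it reaches from about 0.35 to 0.975 m from the base axis. Payload 7.1 kg.
Tool frame: the origin (TCP) lies midway between the tips of the shut fingers; the grasp point (between the pads) lies 19 mm behind it; z points along the fingers, x is the direction in which the jaws open and shut, and the axes are right-handed (so a half turn about z gives the same grasp; the last joint's range is limited). The gripper opens to 88 mm and grips with 3 to 60 N. Pads are 20 mm wide; open, the fingers measure 115 mm over their backs; the gripper's body (75 mm by 178 mm) begins 61 mm behind the grasp point.
Start: joints at [1.12, 0.423, 1.63, -0, 1.089, -0.019], TCP at [0.262, 0.568, 0.223] pointing down, gripper open.
Joint ranges: [-3, 3], [-0.9, 2.11], [0.09, 2.58], [-1.31, 4.45], [0.11, 2.69], [-2.54, 2.54]. Speed limits (rad/s): [2.39, 2.39, 3.01, 3.14, 3.14, 3.14].

## Interface

Orientations are given as a unit quaternion [w, x, y, z].
In Python, from station import move_pose, movel, movej, command_gripper, wait, inverse_kinematics, read_camera, camera_info, MotionError, job_done, get_time, get_joint_pos, get_qvel, get_effort, get_tcp_pos, get_ee_rot, get_ft_force, get_ft_torque, get_grip_width gives the robot as it stands. Calls block until the motion is done:
- move_pose(position, orientation): joint-space move of the TCP to a pose.
- movel(position, frame=None, v=0.15, until_force=None): straight line of the TCP; frame=None keeps the orientation; v is the mean speed in m/s. With until_force (N) it stops when the force on the tool has changed by that much, and returns True; else False.
- movej(angles): joint-space move.
- command_gripper(opening): opening from 0.0 (shut) to 1.0 (fully open); the grip force is fixed at half the most; returns when the fingers have stopped.
- wait(seconds).
- inverse_kinematics(position, orientation): joint angles nearest the present ones, or None.
- read_camera(name): name is "scene" or "top"; returns the picture (400x640x3 uint8, red, green, blue); there is no depth.
- camera_info(name): a dict with "intrinsics" (3x3 intrinsics, pixels), "dist" ([k1, k2, p1, p2, k3] as OpenCV has them; the pictures are not rectified), "T" (4x4, takes a point from camera to world coordinates). Camera axes: x right, y up, looking along -z (the intrinsics and any distortion apply to the point x, -y, -z); pixel columns grow to the right and rows downward; lengths in m; the calibration is good to about 2 mm. A picture is of the moment at which its call begins. camera_info takes no time and is no camera call.
A pose or a line that the arm cannot do raises MotionError and nothing moves.
- job_done(): hands the job in, once; it reports no verdict.
Readings, each from a call of its own:
- get_time(): time.
- get_joint_pos(): joint angles.
- get_qvel(): joint speeds.
- get_effort(): joint torques, N m.
- get_tcp_pos(): TCP position.
- get_ee_rot(): TCP orientation.
- get_ft_force(): force on the tool from outside, world axes, zero at the start.
- get_ft_torque(): the same for the moment, N m.
- get_grip_width(): opening from 0.0 (shut) to 1.0 (fully open).
Only numpy, scipy, OpenCV 4.12 (cv2) and the standard library are available. Lean on these libraries where they do the work, as an engineer would, in place of code of your own. Each camera call takes 0.05 s, during which the arm holds its last target.

## Task

Set the portioning gauge: push its sliding stop along the rail until it clicks into the notch of the index block with the tall post, and only then press the stop's lock pin fully down. Do it gently, touching with the fingertips only and never gripping or lifting anything, and leave everything else on the table where it is.

Things in the scene. Friction and masses are not known exactly. Their poses are not given: they have to be found in the camera images.
- gauge: portioning gauge fixed on the table: white board 145x360x10 mm with a steel rail (22 mm wide, top 18 mm above the table) along it. Origin on the table under mid-rail; y along the rail, x across it, away from the robot. The board spans x -65 to +80 mm, y -180 to +180 mm; end caps at y = +-172 mm are 25 mm high. Nothing on it lifts off
- stop (a joint): place of the sliding stop along the rail (m), growing toward the gauge's +y, 0 at mid-rail, range -0.135 to +0.135. About 1.5 N of friction and light damping. A thin plate on the stop's near side reaches to gauge x = -86 mm; an arm on its far side carries an upright steel barrel (gauge x 25 to 47 mm, top 60 mm above the table) with a sprung nose below
- stop_middle (a point): point in the middle of the stop's grey block, 30 mm above the table, at gauge x = -14 mm; axes as the gauge. The block is 60 mm long along the rail, with flat end faces square to the rail 30 mm either side of this point (push these); 63 mm across (gauge x -45 to +18 mm), from 12 to 46 mm above the table
- stop_nose (a point): point at the tip of the stop's sprung nose, at gauge x = +36 mm, 22 mm above the table, level with stop_middle along the rail; axes as the gauge. Climbing a block's first hump takes about 5 N; the push fades to nothing near its crest, and some 3 mm on the stop jumps ahead into the notch; leaving takes about 5 N again. Let go within 6 mm of the notch's middle, it centres itself
- tall_block_notch (a point): middle of the notch of the index block with the tall post, at gauge x = +36 mm, 22 mm above the table; axes as the gauge. Two round humps, crests 10 mm either side of the notch along the rail, 28 mm above the table. The post, 13 mm thick, stands behind it at gauge x = +64 mm, top 69 mm above the table. On either half of the rail, 75 to 105 mm from its middle
- low_block_notch (a point): the same point of the other index block, which is alike but has no post; on the other half of the rail
- lock_top (a point): middle of the flat top of the lock pin, a steel button 20 mm wide standing 14 mm out of the top of the stop's grey block when up (60 mm above the table), straight above stop_middle; fully down it is 52 mm above the table
- lock (a joint): travel of the lock pin (m): 0 up, 0.008 fully down; needs about 4 N to move, then stays where it is left
- shaker: white salt shaker, 41x42x84 mm, standing behind the gauge; bystander, origin under its middle
- sauce_cup: empty white ramekin, 65 mm wide, 37 mm high, on the table by the right-hand (-y) end of the gauge; bystander, origin under its middle
- service_bell: domed service bell, 85 mm wide, 64 mm high, on the left; bystander, origin under its middle
- sachets: black sachet caddy, 90x64x60 mm, at the back; bystander, origin under its middle
- tape: roll of tape lying flat, 98 mm wide, 24 mm high, back right; bystander, origin under its middle
- tongs_1: steel tongs, 33x254x20 mm, lying on the left; bystander, origin under the middle
- roll: rolled napkin with cutlery, 42x222x38 mm, lying on the left; bystander, origin under the middle

How it is judged:
On the way, in this order (a step that is already met when the one before it is completed fails the run):
1. the stop sits in the tall-post block's notch with the lock pin still up (y of stop_nose in the frame of tall_block_notch between -0.003 and 0.003 m and value of joint lock below 0.003 m), for 0.3 s.
2. the lock pin is pressed fully down (value of joint lock above 0.0065 m), for 0.2 s.
At the end, for the whole second after the job is handed in: The stop's nose rests within 3 mm of the middle of the tall-post block's notch, the lock pin is at least 6.5 mm of its 8 mm down, and the stop is still (y of stop_nose in the frame of tall_block_notch between -0.003 and 0.003 m and value of joint lock above 0.0065 m and velocity of joint stop between -0.005 and 0.005 m/s); the robot touches nothing.
It fails at once if the lock pin was pressed while the stop was not in the notch of the tall-post block (value of joint lock above 0.004 m and not (y of stop_nose in the frame of tall_block_notch between -0.005 and 0.005 m)).
It fails at once if the fingers gripped or forced the stop (over 35 N before the pin is down) (contact force between the fingers and gauge above 35 N and value of joint lock below 0.006 m).
It fails at once if the gauge was pressed with over 80 N (contact force between the fingers and gauge above 80 N).
It fails at once if the arm, not the fingers, bore on the gauge with over 35 N (contact force between the arm and gauge above 35 N).
It fails at once if a bystander was moved more than 15 mm, lifted or knocked over (distance of any of shaker, sauce_cup, service_bell, sachets, tape, tongs_1, roll from where it was at the start of the episode above 0.015 m or angle between any of shaker, sauce_cup, service_bell, sachets, tape, tongs_1, roll's own z axis and vertical above 0.5 rad).
It also fails if it takes over 48 s, if anything falls off the work surface, if the arm or the gripper's body presses on something with over 40 N, if the wrist force passes 120 N, or if a joint passes its speed limit or range.

## Working session

There is one attempt and no reset: what is moved stays moved. The work goes in short steps, each a Python script; the robot and the scene stay as the last script left them, time stands still between calls to the robot, and variables do not carry over. Pictures are saved under pics/ and viewed, and the job is handed in when it is done.

```bash
mkdir -p pics; ls; python3 - <<'E'
from station import *
import cv2,numpy as np
for n in("scene","top"):
    cv2.imwrite(f"pics/{n}0.png",read_camera(n)[:,:,::-1])
    i=camera_info(n);print(n,np.round(i["intrinsics"],1).tolist(),i["dist"],np.round(i["T"],3).tolist())
print(get_time(),get_tcp_pos(),get_ee_rot())
E
```

```text
pics
scene [[429.1, 0.0, 314.9], [0.0, 429.1, 198.9], [0.0, 0.0, 1.0]] [-0.11768259  0.          0.          0.          0.        ] [[-0.771, 0.283, -0.57, -0.184], [-0.637, -0.334, 0.695, 0.993], [0.006, 0.899, 0.438, 0.672], [0.0, 0.0, 0.0, 1.0]]
top [[387.5, 0.0, 319.3], [0.0, 387.5, 199.7], [0.0, 0.0, 1.0]] [0.01018025 0.         0.         0.         0.        ] [[0.022, 0.998, -0.062, 0.49], [-1.0, 0.022, -0.001, 0.068], [0.001, 0.062, 0.998, 1.125], [0.0, 0.0, 0.0, 1.0]]
0.1 [0.26133839 0.56720712 0.22202956] [ 3.50332216e-04  8.42169828e-01  5.39211966e-01 -5.60031810e-04]
```

View pics/scene0.png

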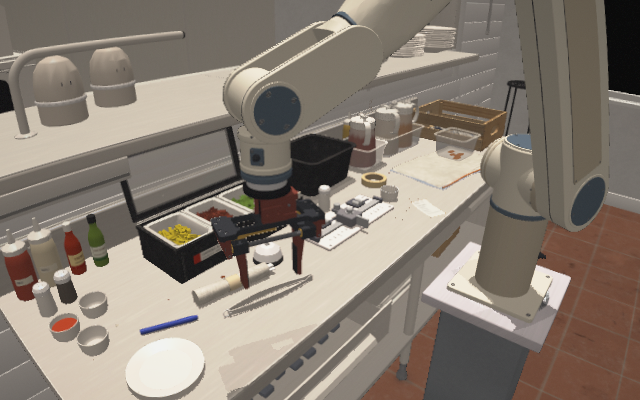

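View pics/top0.png

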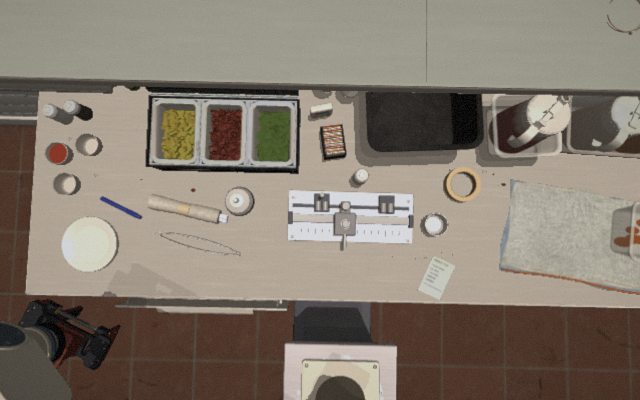

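```bash
python3 - <<'E'
import cv2
a=cv2.imread("pics/top0.png")[180:250,280:450];cv2.imwrite("pics/topz.png",cv2.resize(a,None,fx=4.7,fy=4.7,interpolation=cv2.INTER_CUBIC))
a=cv2.imread("pics/scene0.png")[170:260,290:420];cv2.imwrite("pics/scz.png",cv2.resize(a,None,fx=6,fy=6,interpolation=cv2.INTER_CUBIC))
E
```

```text
(no output)
```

View pics/topz.png

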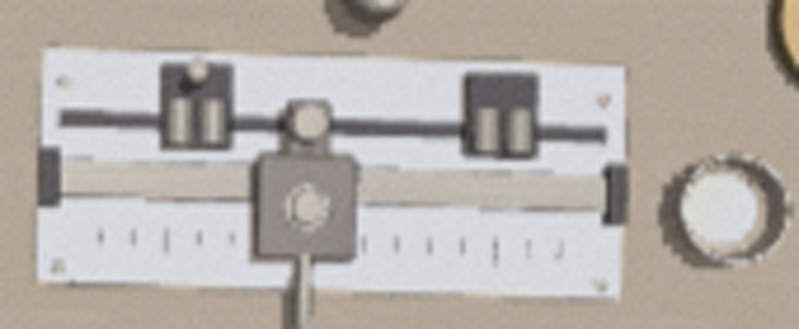

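View pics/scz.png

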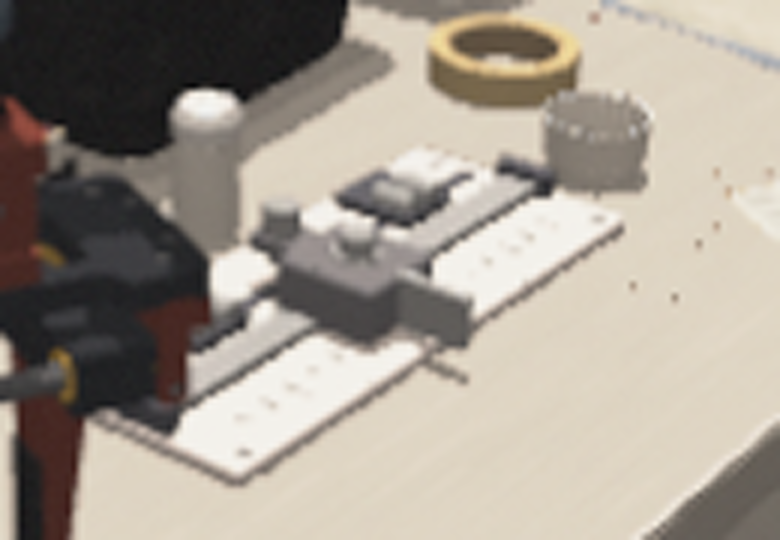

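```bash
cat > h.py <<'E'
from station import *
import cv2,numpy as np
from scipy.optimize import least_squares
def world(n,px,z):
    i=camera_info(n);K=np.array(i["intrinsics"]);d=np.array(i["dist"]);T=np.array(i["T"])
    p=cv2.undistortPoints(np.array(px,float).reshape(-1,1,2),K,d).reshape(2)
    r=T[:3,:3]@np.array([p[0],-p[1],-1]);o=T[:3,3]
    return (o+r*(z-o[2])/r[2])[:2]
def tz(u,v,s=4.7,x0=280,y0=180): return (x0+(u+.5)/s-.5,y0+(v+.5)/s-.5)
E
python3 - <<'E'
from h import *
obs=[(45,47,.01,.08,.18),(627,66,.01,.08,-.18),(620,298,.01,-.065,-.18),(38,283,.01,-.065,.18)]
W=np.array([world("top",tz(u,v),z) for u,v,z,_,_ in obs]);G=np.array([o[3:] for o in obs])
def g2w(p,g): c,s=np.cos(p[2]),np.sin(p[2]);return p[:2]+np.array(g)@np.array([[c,s],[-s,c]])
r=least_squares(lambda p:(g2w(p,G)-W).ravel(),[.4,.05,0])
p=r.x;print(p,np.round(r.fun*1000,1))
def w2g(w):c,s=np.cos(p[2]),np.sin(p[2]);return (np.array(w)-p[:2])@np.array([[c,-s],[s,c]])
for n,u,v,z in [("pin",308,207,.06),("barrel",309,122,.06),("blkL",255,205,.046),("blkR",357,210,.046),("notch",196,121,.028),("post",198,70,.069),("low",503,131,.028),("capL",48,177,.025),("capR",615,195,.025),("plate end",299,325,.04)]:
    w=world("top",tz(u,v),z);print(n,np.round(w*1000,1),np.round(w2g(w)*1000,1))
E
```

```text
[ 0.50585106 -0.02164218 -0.00840351] [ 0.5  1.6  1.4 -0.9 -1.8 -3.  -0.1  2.3]
pin [492.2  -3.8] [-13.8  17.7]
barrel [541.8  -3.5] [35.8 18.4]
blkL [492.7  26.6] [-13.6  48.1]
blkR [491.  -33.8] [-14.7 -12.2]
notch [542.5  62.5] [36.  84.4]
post [570.3  62.1] [63.7 84.3]
low [ 540.5 -122.7] [  35.5 -100.7]
capL [506.9 151. ] [ -0.4 172.7]
capR [ 503.5 -191.1] [  -1.  -169.5]
plate end [422.3  -1. ] [-83.7  19.9]
```

```bash
cat >> h.py <<'E'
P=np.array([.50585,-.02164]);A=-.0095
def g2w(gx,gy,z):
    c,s=np.cos(A),np.sin(A);return [P[0]+c*gx-s*gy,P[1]+s*gx+c*gy,z]
def st():
    w=np.array(get_tcp_pos());d=w[:2]-P;c,s=np.cos(A),np.sin(A)
    f=np.array(get_ft_force());return np.round([get_time(),*(1000*np.array([c*d[0]+s*d[1],-s*d[0]+c*d[1],w[2]])),*f],2).tolist()
Q=[0,np.cos(A/2),np.sin(A/2),0]
E
python3 - <<'E'
from h import *
print(inverse_kinematics(g2w(-.014,-.045,.15),Q),st())
command_gripper(0.0); print(st(),get_grip_width())
move_pose(g2w(-.014,-.045,.16),Q);print(st(),get_joint_pos())
cv2.imwrite("pics/s1.png",read_camera("scene")[:,:,::-1])
E
```

```text
[-1.58513103e-01  3.41866349e-01  1.96591511e+00 -4.44089210e-16
  8.33811192e-01 -1.49013103e-01] [0.1, -250.09, 586.5, 222.03, -0.17, -0.21, -0.59]
[1.44, -249.88, 586.92, 222.67, -0.28, 0.68, -0.91] 0.005122598421346318
[3.85, -13.73, -44.42, 160.08, 0.26, -0.26, 0.03] [-1.57347356e-01  3.25786520e-01  1.95915326e+00  1.45609253e-04
  8.56410184e-01 -1.49007857e-01]
```

View pics/s1.png

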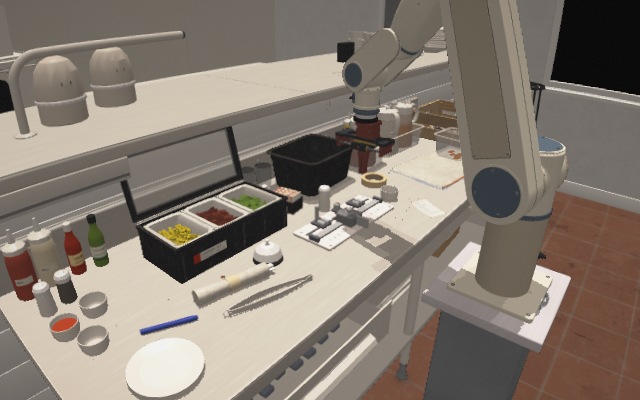

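The picture shows the arm hovering over the right part of the gauge (fingers around pixel 365,160), with everything else undisturbed. Next I descend and make contact.

```bash
python3 - <<'E'
from h import *
print(movel(g2w(-.014,-.045,.028),v=.1,until_force=6),st())
r=movel(g2w(-.014,0,.028),v=.02,until_force=2.0);print(r,st())
cv2.imwrite("pics/t2.png",cv2.resize(read_camera("top")[170:260,270:450,::-1],None,fx=4.4,fy=4.4,interpolation=cv2.INTER_CUBIC))
E
```

```text
False [5.37, -13.53, -45.08, 28.53, 1.36, -0.49, -0.1]
False [7.77, -13.98, -0.02, 28.0, -0.43, -0.72, -0.2]
```

View pics/t2.png

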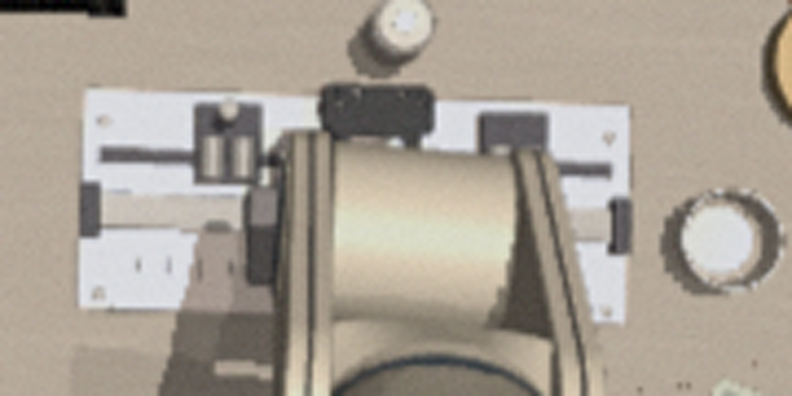

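```bash
python3 - <<'E'
from h import *
w=world("top",(270+247.5/4.4-.5,170+240.5/4.4-.5),.046)
d=w-P;print("stop left edge gy",(-np.sin(A)*d[0]+np.cos(A)*d[1])*1000)
movel(g2w(-.014,.016,.028),v=.03);print(st())
y=.016
while y<.0385:
    y+=.0015; movel(g2w(-.014,y,.028),v=.02); print(st())
E
```

```text
stop left edge gy 70.58020983882547
[8.5, -14.16, 16.28, 27.98, 0.1, -0.27, 0.35]
[8.75, -14.06, 17.55, 28.0, -0.74, -0.26, -0.9]
[9.0, -14.0, 19.03, 28.01, -0.5, -0.39, 0.36]
[9.25, -14.06, 20.58, 27.97, -0.07, -0.88, 0.39]
[9.5, -14.01, 22.12, 28.0, -1.06, -0.3, -0.2]
[9.75, -14.01, 23.33, 28.0, -0.4, -5.19, 0.08]
[10.0, -14.02, 24.76, 28.0, -0.65, -5.14, 0.1]
[10.25, -14.01, 26.36, 28.01, -0.4, -5.56, 0.47]
[10.5, -14.03, 27.99, 27.99, -0.65, -4.49, 0.18]
[10.75, -14.04, 29.61, 27.99, -0.36, -2.44, -0.42]
[11.0, -14.06, 31.22, 27.98, 0.38, -1.34, 0.38]
[11.25, -14.01, 32.74, 27.99, -0.59, -0.68, 0.21]
[11.5, -13.96, 34.25, 27.99, 0.09, 0.5, -0.64]
[11.75, -13.92, 35.67, 28.01, -0.48, -0.38, 0.28]
[12.0, -13.95, 37.12, 28.02, -0.97, -0.46, -0.27]
[12.25, -13.97, 38.6, 28.01, 0.76, 0.78, -0.12]
```

```bash
python3 - <<'E'
from h import *
movel(g2w(-.014,.02,.028),v=.1)
movel(g2w(-.014,.0,.16),v=.15);move_pose(g2w(-.014,-.16,.2),Q);print(st())
im=read_camera("top")[:,:,::-1];cv2.imwrite("pics/t3full.png",im)
cv2.imwrite("pics/t3.png",cv2.resize(im[180:250,280:450],None,fx=4.7,fy=4.7,interpolation=cv2.INTER_CUBIC))
E
```

```text
[14.32, -14.66, -159.27, 199.01, 0.75, 0.76, -0.62]
```

View pics/t3.png

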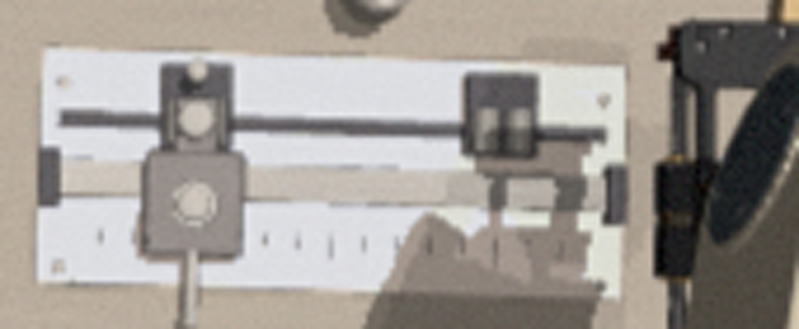

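The stop now sits by the post block: barrel at (196,119), post at (198,70), pin at (194,203) in the zoomed view. I'll measure this and then press.

```bash
python3 - <<'E'
from h import *
c,s=np.cos(A),np.sin(A)
for n,u,v,z in [("pin",194,203,.06),("barrel",195.5,119,.06),("L",142,203,.046),("R",246,208,.046),("post",198,70,.069)]:
    d=world("top",tz(u,v),z)-P;print(n,np.round(1000*np.array([c*d[0]+s*d[1],-s*d[0]+c*d[1]]),1))
E
```

```text
pin [-13.6  84.3]
barrel [35.5 84.9]
L [-14.5 115. ]
R [-15.6  53.4]
post [63.6 84.4]
```

```bash
python3 - <<'E'
from h import *
move_pose(g2w(-.014,.0843,.11),Q);print(st())
movel(g2w(-.014,.0843,.066),v=.1);print(st())
for z in (.062,.060,.058,.056,.054,.053,.052,.051,.050):
    r=movel(g2w(-.014,.0843,z),v=.015,until_force=12);print(z,r,st())
    if abs(get_ft_force()[2])>12: break
wait(.4);print(st())
E
```

```text
[15.39, -13.62, 84.22, 110.31, -0.01, -0.65, -0.1]
[15.98, -13.73, 83.84, 66.13, -0.03, 0.25, -0.74]
0.062 False [16.4, -13.95, 84.36, 62.13, 0.02, -0.16, 0.1]
0.06 False [16.68, -13.88, 84.32, 59.98, 0.38, -0.42, -0.03]
0.058 False [16.97, -13.91, 84.34, 57.94, 1.33, 0.28, 0.96]
0.056 False [17.25, -13.97, 84.3, 55.88, 0.16, 0.6, 0.96]
0.054 False [17.53, -14.06, 84.29, 53.84, 0.43, 0.37, 0.96]
0.053 False [17.78, -14.1, 84.28, 52.89, 0.88, -0.19, 1.09]
0.052 False [18.03, -14.05, 84.29, 52.26, -1.25, -0.84, 6.78]
0.051 False [18.28, -13.96, 84.28, 52.09, -4.79, -1.2, 17.73]
[18.68, -13.95, 84.31, 52.1, -3.8, -0.9, 18.15]
```

```bash
python3 - <<'E'
from h import *
movel(g2w(-.014,.0843,.12),v=.1);move_pose(g2w(-.014,-.16,.2),Q);print(st())
im=read_camera("top")[:,:,::-1];
cv2.imwrite("pics/t4.png",cv2.resize(im[180:250,280:450],None,fx=4.7,fy=4.7,interpolation=cv2.INTER_CUBIC))
im=read_camera("scene")[:,:,::-1]
cv2.imwrite("pics/s4.png",cv2.resize(im[170:260,290:420],None,fx=6,fy=6,interpolation=cv2.INTER_CUBIC))
E
```

```text
[20.53, -14.41, -159.14, 199.22, 0.64, 0.83, -0.13]
```

View pics/t4.png

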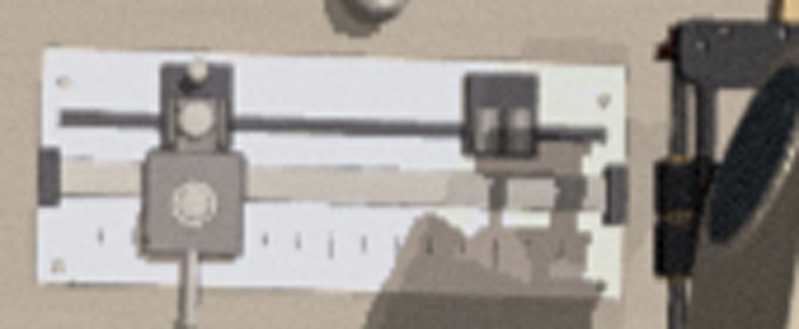

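View pics/s4.png

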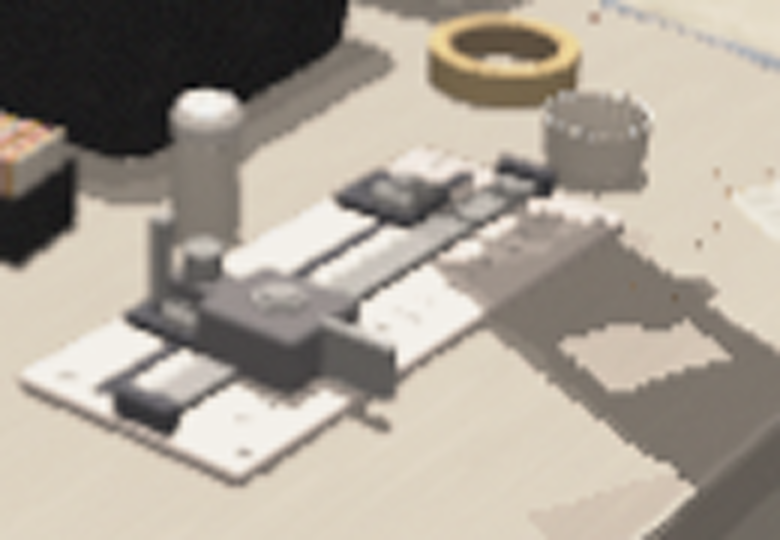

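The pin stands visibly lower, at (278,295) in the scene zoom. In the top view the stop has not moved (barrel 196,119; pin 194,203), and the shaker and cup look where they were. Handing in.

```bash
python3 -c "
from station import *
print(get_time());job_done();print(get_time())"
```

```text
20.6333
the job is handed in; nothing more can be done
the job is handed in; nothing more can be done
```

I pushed the stop along the rail into the notch of the tall-post block, then pressed the lock pin down. I handed the job in at about 20.6 s; no verdict is reported.

- **Push:** I used the closed fingertips on the stop's end face. The force peaked at about 5.6 N on the hump, then fell to nothing as the stop jumped ahead. Before pressing, I measured the stop at 84.3–84.9 mm along the gauge. The notch is at about 84.4 mm, so the stop is within about 0.5 mm.
- **Press:** The fingertips bottomed out at 52.1 mm above the table with about 18 N, which is about 7.9 mm of the pin's 8 mm travel.
- **Last look:** The pin is low, the stop is unmoved, and the arm is clear of everything. The shaker, sauce cup and tape look undisturbed; the sachets, bell, tongs and roll I did not check after the press.
- **Disagreements:** The wrist sensor read only about 1 N while the pin was travelling, where about 4 N was expected. The first light contact with the stop, with a 2 N trigger, was not sensed because the friction was lower than that; I found the contact position from the camera instead.

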